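Pump up the vacuum board holder

TASK

On the vacuum board holder, push the safety catch aside by its upright paddle so that it is well clear of the plunger's cap, then push the plunger all the way down and let it come fully up again, stroke after stroke, until the indicator pin beside it stands fully out. Only push: leave the catch aside and the plunger up, do not touch the pin itself, and leave the other things on the bench where they are.

Things in the scene. Friction and masses are not known exactly. Their poses are not given: they have to be found in the camera images.
- pump: vacuum board holder bolted to the bench: steel base 310 x 200 x 12 mm, on it a grey pump block (107 x 160 mm, top 85 mm above the bench) nearest the robot and a low circuit-board rest (45 mm high) behind. Origin on the bench; +x to the circuit board, +y to the catch, z up. In this frame (x, y, mm): plunger axis 0, 30; pin axis 0, -55; catch pivot 45, 45
- plunger (a joint): how far the plunger is pushed down, m: 0 fully up, 0.024 at the bottom stop. A spring pushes it back up (about 3.5 N at the top, 9.5 N at the bottom). While the catch is under its cap it gives only 1.5 mm
- cap_top (a point): centre of the flat top of the plunger's round black cap (40 mm across, 18 mm thick, 14 mm stem), 133 mm above the bench when up; goes down with the plunger. Each stroke to the bottom and fully up again raises the pin a ratchet step of about 7 mm, where it stays; strokes shorter than about 18 mm may not count. Extra strokes do no harm
- pin (a joint): how far the indicator pin has risen, m: it starts anywhere from 0 to 0.014; about 0.035 is fully out. It takes 3 to 5 full strokes
- pin_tip (a point): centre of the top of the steel indicator pin (12 mm across), which rises from a 20 mm collar on the pump block, 85 mm from the plunger: 95 mm above the bench when in, 130 mm when fully out. The pin is to be left untouched
- catch (a joint): angle of the safety catch, rad: 0 to 0.12 at the start (bar under the plunger's cap), clear of the cap above 0.3, well clear above 0.4, stop at 1.3. It stays where it is left (friction, about 0.4 N at the paddle). Growing values turn it clockwise seen from above: the paddle moves to the pump's +y, away from the plunger
- paddle (a point): on the upright paddle at the free end of the catch: steel plate 24 mm along the bar, 8 mm thick, 110 to 150 mm above the bench; this point in its middle, at 135 mm, 100 mm from the pivot. Its x axis points along the bar to the pivot, its y the way the paddle is to be pushed. The bar below it: 8 mm wide, 112 mm long, 88 to 113.5 mm above the bench
- catch_pivot (a point): top of the catch's pivot post (18 mm across), 119 mm above the bench; the catch turns about the vertical through it
- flux_jar: squat amber glass jar, 48 mm across, 50 mm tall; loose, origin at the centre of its underside; not part of the job
- solder_spool: steel-coloured solder spool standing on its end, 52 mm across, 36 mm tall; loose, origin at the centre of its underside; not part of the job
- screwdriver: screwdriver lying flat, 170 mm long; loose, origin at the centre of its underside (of its length too); not part of the job
- heatsink: finned aluminium heat sink, 50 x 50 x 30 mm; loose, origin at the centre of its underside; not part of the job
- multimeter: yellow hand multimeter lying flat, 150 x 75 x 32 mm; loose, origin at the centre of its underside; not part of the job
- cleaner_bottle: clear plastic bottle, 60 mm across, 150 mm tall; loose, origin at the centre of its underside; not part of the job
- screw_cup: small steel bowl, 70 mm across, 40 mm tall; loose, origin at the centre of its underside; not part of the job

How it is judged:
On the way, in this order (a step that is already met when the one before it is completed fails the run):
1. the safety catch is pushed clear of the plunger's cap (value of joint catch above 0.4 rad), for 0.1 s.
2. the plunger is pumped until the indicator pin is fully out (value of joint pin above 0.032 m), for 0.1 s.
At the end, for the whole second after the job is handed in: The indicator pin stands at least 32 mm out of its 35 mm, the catch is at least 0.4 rad aside, and the plunger has come up again (within 3 mm of its top) and is at rest (value of joint catch above 0.4 rad and value of joint pin above 0.032 m and value of joint plunger below 0.003 m and velocity of joint each of plunger, pin below 0.01 m/s and velocity of joint pin above -0.01 m/s); the robot touches nothing.
It fails at once if the robot touches the indicator pin (contact force between any of the arm, the fingers and pin above 1 N).
It fails at once if the plunger is pulled up (value of joint plunger below -0.003 m).
It fails at once if another thing on the bench is shifted by more than 30 mm, lifted or carried (distance of any of flux_jar, solder_spool, screwdriver, heatsink, multimeter, cleaner_bottle, screw_cup from where it was at the start of the episode above 0.03 m).
It fails at once if the bottle or the jar is tipped (angle between any of cleaner_bottle, flux_jar's own z axis and vertical above 0.5 rad).
It also fails if it takes over 54 s, if anything falls off the work surface, if the arm or the gripper's body presses on something with over 40 N, if the wrist force passes 120 N, or if a joint passes its speed limit or range.

ROBOT

A 7-joint arm with a two-finger parallel gripper is mounted at the origin on the work surface. World frame = base frame: x ahead of the robot, y to its left, z up, the work surface at z = 0. Lengths are in m, angles in rad, forces in N, time in s.
With the tool pointing down it reaches from about 0.425 to 0.925 m from the base axis. Payload 6.8 kg.
Tool frame: the origin (TCP) lies at the very end of the fingers, on their centre line; the grasp point (between the pads) lies 19 mm behind it; z points along the fingers, y is the line along which they close (so a half turn about z gives the same grasp; the last joint's range is limited). The gripper opens to 85 mm and grips with 20 to 120 N. Pads are 22 mm wide; open, the fingers measure 114 mm over their backs; the gripper's body (76 mm by 85 mm) begins 54 mm behind the grasp point. The pads swing forward as they close: fully open they stand 13 mm farther back than shut.
Start: joints at [-1.277, 0.477, 0.022, 1.555, -0.011, 1.109, -0.083], TCP at [0.264, 0.621, 0.231] pointing down, gripper open.
Joint ranges: [-2.96, 2.96], [-0.34, 2.1], [-1.41, 1.46], [0.24, 2.44], [-1.37, 4.51], [0.17, 1.92], [-2.96, 2.96]. Speed limits (rad/s): [2.39, 2.39, 3.14, 3.14, 3.14, 3.14, 3.14].

INTERFACE

Orientations are given as a rotation vector (axis times angle).
In Python, from bench import monitor, optics, r gives the robot as it stands.
- The arm moves only by the shell command python3 -m crank 'ROWS' [OPENING] [FORCE]. ROWS is JSON, a list of rows, each a list of 2 entries, a list of its own where there are three numbers: the shift along the tool's x, y, z in cm, then the turn, a rotation vector about the tool's x, y, z in rad. A call has 1 to 5 rows; each row shifts and turns the commanded pose from where the row before left it, along the tool's axes as they then stand; what a row does not reach is not made up. A row lasts 1/10 s, in which the tool goes at most 50 mm and 8.59 degrees, less where a joint would pass 70% of its speed; a pose out of reach is approached as far as the arm can. A call is refused whole if a number of a shift passes 5 or a number of a turn 0.15, either way. A call with a gripper value outside its range is refused whole. OPENING is the finger opening in cm, from 0 to 8.54, set as the call begins (- or left out, the last holds). The fingers move at their own pace and stop on an object; FORCE is the grip in N (left out, the last holds). Time passes only in rows, so rows that do not move let the fingers close. It gives the time, the measured TCP pose, the force, the opening and the grip force at its end, in the units of the state.
- monitor.get_obs(): the state, without advancing time (a new reading comes with each control period).
- optics.grab_frame(name): name is "scene" or "top"; returns (picture, depth): 400x640x3 uint8, red, green, blue; 400x640 float32, m along the optical axis (not along the pixel's ray), 0 where there is no reading.
- optics.camera_model(name): a dict with "vertical_fov" (degrees; the focal length in pixels is half the picture's height over the tangent of half this angle, whatever the lens; pixels are square), "cx", "cy" (the principal point, pixels), "D" ([k1, k2, p1, p2, k3] as OpenCV has them; the pictures are not rectified), "R" (3x3) and "t" (3): a world point X has camera coordinates R X + t. Camera axes: x right, y down, z forward; pixel columns grow to the right and rows downward; lengths in m; the calibration is good to about 2 mm. A picture is of the moment at which its call begins. camera_model takes no time and is no camera call.
- r.hand_in(): hands the job in; it is judged then, once.
The state is a dict: "clock": time; "joints": joint angles; "qvel": joint speeds; "tau": joint torques, N m; "tcp_pos": TCP position; "orientation": TCP orientation; "contact_force": force on the tool from outside, world axes, zero at the start; "moment": the same for the moment, N m; "grip_width": finger opening in m; "gripper_force": force on a finger pad.
Only numpy, scipy, OpenCV 4.12 (cv2) and the standard library are available. Lean on these libraries where they do the work, as an engineer would, in place of code of your own. Each camera call takes 0.05 s, during which the arm holds its last target. There are 200 camera calls.

## Working session

There is one attempt and no reset: what is moved stays moved. The work goes in short steps, Python scripts to look and compute and a shell command to move; the robot and the scene stay as the last step left them, time stands still between calls to the robot, and variables do not carry over. Pictures are saved under pics/ and viewed, at most 10 in all, crops included, and the job is handed in when it is done.

```bash
mkdir -p pics
python3 - <<'E'
from bench import monitor, optics, r
import cv2, numpy as np
o=monitor.get_obs(); print(o)
for n in("scene","top"):
    p,d=optics.grab_frame(n); cv2.imwrite(f"pics/{n}0.png",p[:,:,::-1]); np.savez(f"{n}0.npz",p=p,d=d)
    print(n,optics.camera_model(n))
E
```

```text
{'clock': 0.0, 'joints': array([-1.27708051,  0.47777594,  0.02232236,  1.55647214, -0.01151343,
        1.10930756, -0.08308615]), 'qvel': array([ 8.51159993e-04, -1.08222383e-03, -4.71203877e-06,  1.22141373e-03,
       -5.12711292e-04,  1.35938614e-04,  3.44541113e-05]), 'tau': array([-4.91470331e-06, -5.96447933e+01,  1.60808869e+00, -2.81184751e+01,
        1.24994642e-02,  9.60174773e-03,  1.09158182e-05]), 'tcp_pos': array([0.26375019, 0.62067958, 0.23033285]), 'orientation': array([-6.26814010e-01, -3.07816815e+00,  2.85543199e-03]), 'contact_force': array([-0.15942446,  0.26671871, -0.25162425]), 'moment': array([ 0.04861101,  0.01685563, -0.03362368]), 'gripper_force': 0.0, 'grip_width': 0.08560508514805483}
scene {'vertical_fov': 49.26231725640546, 'cx': 322.80956220381904, 'cy': 199.09135216758625, 'D': array([-0.00791845,  0.        ,  0.        ,  0.        ,  0.        ]), 'R': array([[ 0.22581237,  0.97416614, -0.00301726],
       [ 0.74729892, -0.17520966, -0.64097261],
       [-0.62494247,  0.14248475, -0.76755782]]), 't': array([-0.125747  , -0.33120548,  1.61516053])}
top {'vertical_fov': 57.12883125727076, 'cx': 323.91243902119754, 'cy': 199.27936792698975, 'D': array([0.01489354, 0.        , 0.        , 0.        , 0.        ]), 'R': array([[ 0.02390883, -0.99971151, -0.00229419],
       [-0.98633184, -0.0232145 , -0.16312752],
       [ 0.1630272 ,  0.00616302, -0.98660232]]), 't': array([-0.01007303,  0.53735343,  1.01373715])}
```

View pics/top0.png

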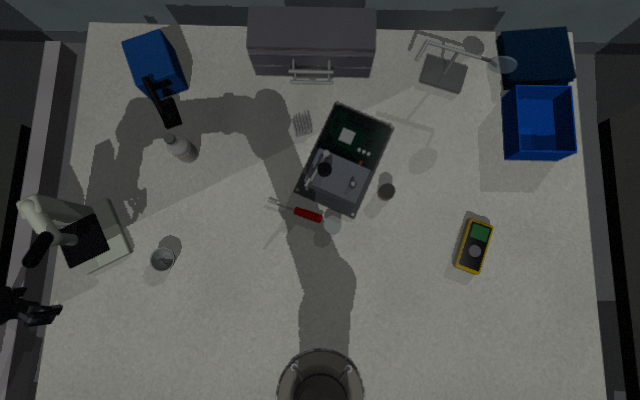

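View pics/scene0.png

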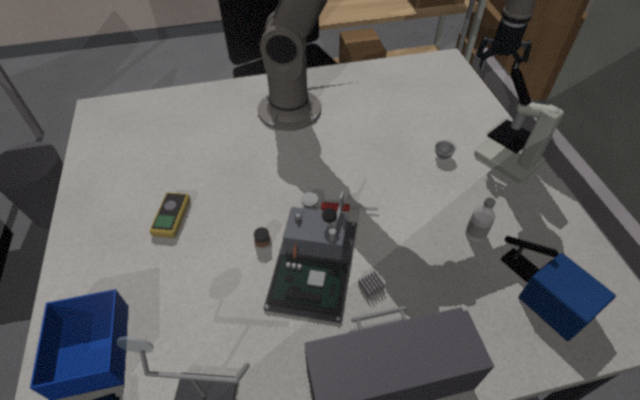

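The top view shows the pump at about (345,160), with the cap near (324,169), the pin near (352,182) and the catch near (307,185). The scene view shows the cap at (330,215) and the paddle at (343,200). I'll enlarge both.

Run:
```python
import cv2, numpy as np
a=cv2.imread("pics/top0.png")[140:220,285:385]; b=cv2.imread("pics/scene0.png")[180:260,270:370]
f=lambda i:cv2.resize(np.clip(i.astype(float)*1.6,0,255).astype(np.uint8),None,fx=7,fy=7,interpolation=cv2.INTER_CUBIC)[:, :]
cv2.imwrite("pics/c1.png",f(a));cv2.imwrite("pics/c2.png",f(b))
```

```text
(no output)
```

View pics/c1.png

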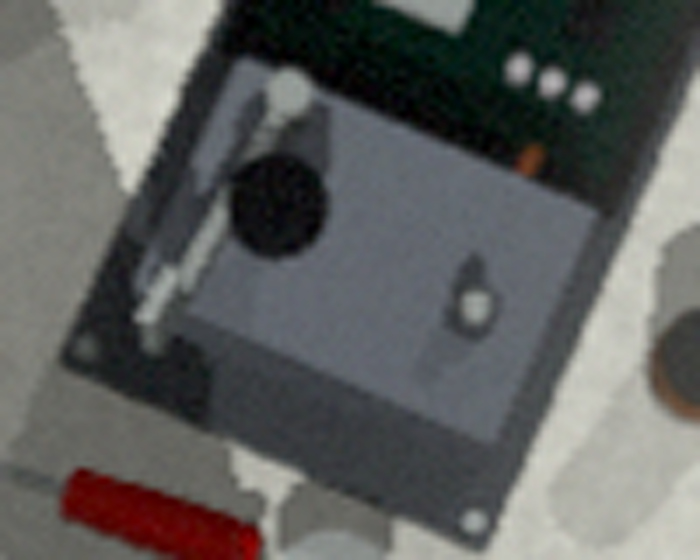

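View pics/c2.png

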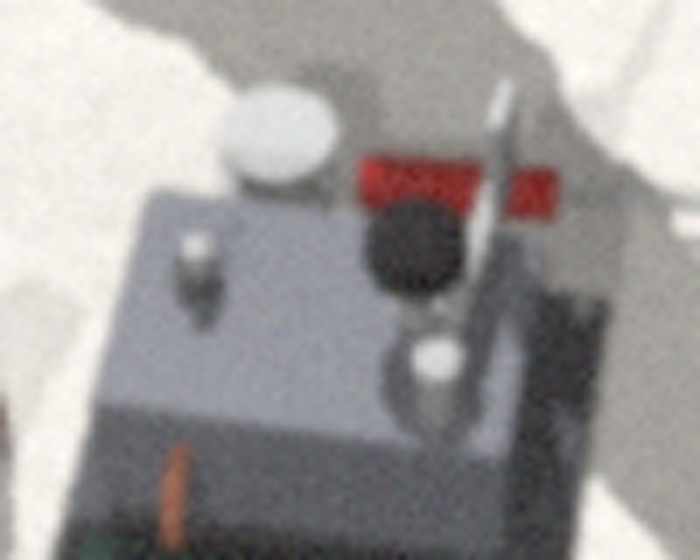

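Top crop: cap at (324.7,169.3), pivot post (326.3,153.3), pin (353,183.6) and paddle top (307.4,181.4). Scene crop: cap (329.4,215.4), pivot (332.6,231), pin (297.9,214.7). The solder spool and the screwdriver lie just in front of the pump.

```bash
cat > h.py <<'E'
from bench import monitor, optics, r
import cv2, numpy as np
from scipy.spatial.transform import Rotation as Ro
def ray(n,u,v):
    m=optics.camera_model(n); f=200/np.tan(np.radians(m["vertical_fov"]/2))
    K=np.array([[f,0,m["cx"]],[0,f,m["cy"]],[0,0,1]])
    x=cv2.undistortPoints(np.array([[[u,v]]],float),K,m["D"])[0,0]
    return -m["R"].T@m["t"], m["R"].T@np.array([x[0],x[1],1])
def plane(n,u,v,z):
    c,d=ray(n,u,v); return c+d*(z-c[2])/d[2]
def tri(p,q):
    c1,d1=ray("top",*p);c2,d2=ray("scene",*q)
    s=np.linalg.lstsq(np.c_[d1,-d2],c2-c1,rcond=None)[0]
    return (c1+d1*s[0]+c2+d2*s[1])/2
def project(n,X):
    m=optics.camera_model(n); f=200/np.tan(np.radians(m["vertical_fov"]/2))
    K=np.array([[f,0,m["cx"]],[0,f,m["cy"]],[0,0,1]])
    return cv2.projectPoints(np.array([X],float),cv2.Rodrigues(m["R"])[0],m["t"],K,m["D"])[0].ravel()
def totool(p):  # world target -> tool shift cm
    o=monitor.get_obs(); return Ro.from_rotvec(o["orientation"]).inv().apply(np.array(p)-o["tcp_pos"])*100
E
python3 - <<'E'
from h import *
np.set_printoptions(precision=4,suppress=True)
P=dict(cap=((324.7,169.3),(329.4,215.4),.133,(0,30)),piv=((326.3,153.3),(332.6,231),.119,(45,45)),pin=((353,183.6),(297.9,214.7),None,(0,-55)))
A=[];B=[]
for k,(t,s,z,l) in P.items():
    T=tri(t,s); print(k,T, *( [] if z is None else [plane("top",*t,z),plane("scene",*s,z)]))
    if z: T=(plane("top",*t,z)+plane("scene",*s,z))/2
    A.append(np.array(l)/1000);B.append(T[:2])
A=np.array(A);B=np.array(B);a=A-A.mean(0);b=B-B.mean(0)
yaw=np.arctan2((a[:,0]*b[:,1]-a[:,1]*b[:,0]).sum(),(a*b).sum());c,s=np.cos(yaw),np.sin(yaw);R=np.array([[c,-s],[s,c]])
o=B.mean(0)-R@A.mean(0);print("yaw",yaw,"o",o)
for l in A: print(R@l+o)
print("res",B-(A@R.T+o))
pd=plane("top",307.4,181.4,.15)[:2]; print("paddle",pd,"local",R.T@(pd-o), "scene", plane("scene",341.9,192.9,.15)[:2])
ob=monitor.get_obs();M=Ro.from_rotvec(ob["orientation"]).as_matrix();print(M)
E
```

```text
cap [0.6069 0.0042 0.1228] [0.6039 0.002  0.133 ] [0.6148 0.0045 0.133 ]
piv [0.6534 0.0012 0.117 ] [ 0.6524 -0.0013  0.119 ] [0.6552 0.0033 0.119 ]
pin [ 0.5727 -0.0739  0.1061]
yaw -0.4130733215446255 o [ 0.5955 -0.0233]
[0.6076 0.0042]
[ 0.6548 -0.0001]
[ 0.5735 -0.0737]
res [[ 0.0018 -0.001 ]
 [-0.0011  0.0011]
 [-0.0007 -0.0002]]
paddle [0.5662 0.0462] local [-0.0548  0.0519] scene [0.5619 0.0512]
[[-0.9204  0.391  -0.0005]
 [ 0.391   0.9204 -0.0016]
 [-0.0001 -0.0017 -1.    ]]
```

```bash
cat >> h.py <<'E'
YAW=-0.413;O=np.array([.5955,-.0233]);RL=np.array([[np.cos(YAW),-np.sin(YAW)],[np.sin(YAW),np.cos(YAW)]])
def L(x,y,z): return np.r_[RL@np.array([x,y])/1000+O,z/1000]
E
python3 - <<'E'
from h import *
np.set_printoptions(precision=3,suppress=True)
for n,p in dict(via=[.30,.36,.231],pre=L(-60,15,231)).items(): print(n,p,totool(p))
z=np.load("scene0.npz")["d"]; m=optics.camera_model("scene")
f=200/np.tan(np.radians(m["vertical_fov"]/2)); v,u=np.mgrid[0:400,0:640]
X=(np.dstack([(u-m["cx"])/f*z,(v-m["cy"])/f*z,z])-m["t"])@m["R"]
k=(z>0)&(X[...,2]>.12)&(X[...,0]>.1)&(X[...,0]<.7)&(X[...,1]>-.1)&(X[...,1]<.6)
# tall stuff by 10cm cell
c={}
for p in X[k]: q=(int(p[0]*10),int(p[1]*10)); c[q]=max(c.get(q,0),p[2])
print({k:round(float(v),2) for k,v in sorted(c.items())})
E
```

```text
via [0.3, 0.36, 0.231] [-13.532 -22.581  -0.02 ]
pre [0.547 0.015 0.231] [-49.734 -44.738   0.023]
{(1, 0): 0.45, (2, 5): 0.48, (3, 5): 0.48, (5, 0): 0.15, (6, 0): 0.14, (6, 4): 0.15}
```

```bash
python3 -m crank '[[[-2.3,-3.8,0],[0,0,0]],[[-2.3,-3.8,0],[0,0,0]],[[-2.3,-3.8,0],[0,0,0]],[[-2.3,-3.8,0],[0,0,0]],[[-2.3,-3.8,0],[0,0,0]]]' 0 30
python3 -m crank '[[[-2.3,-3.8,0],[0,0,0]],[[-4,-2.4,0],[0,0,0]],[[-4,-2.4,0],[0,0,0]],[[-4,-2.4,0],[0,0,0]],[[-4,-2.4,0],[0,0,0]]]'
python3 -m crank '[[[-4,-2.4,0],[0,0,0]],[[-4,-2.4,0],[0,0,0]],[[0,0,0],[0,0,0]],[[0,0,0],[0,0,0]]]'
python3 -c "
from h import *
print(totool(L(-60,15,231)),totool(L(-60,20,118)))"
```

```text
clock: 0.6
tcp_pos: [0.2955, 0.3993, 0.2309]
orientation: [-0.627, -3.078, 0.001]
contact_force: [1.9, 0.5, 0.5]
grip_width: 0.0126
gripper_force: 0.0
clock: 1.1
tcp_pos: [0.4121, 0.2048, 0.2313]
orientation: [0.626, 3.078, 0.0]
contact_force: [0.8, 1.2, -0.3]
grip_width: -0.0001
gripper_force: 0.0
clock: 1.5
tcp_pos: [0.4665, 0.13, 0.231]
orientation: [-0.631, -3.077, 0.001]
contact_force: [0.2, 0.4, 0.4]
grip_width: 0.0001
gripper_force: 0.0
[-1.19088651e+01 -7.46239421e+00 -5.82813733e-04] [-11.91806224  -6.95657264  11.29915435]
```

```bash
python3 -m crank '[[[-4,-2.5,0],[0,0,0]],[[-4,-2.5,0],[0,0,0]],[[-3.9,-2.2,0],[0,0,0]],[[0,0,0],[0,0,0]]]'
python3 -m crank '[[[0,0,3],[0,0,0]],[[0,0,3],[0,0,0]],[[0,0,1.5],[0,0,0]],[[0,0,0],[0,0,0]],[[0,0,0],[0,0,0]]]'
python3 - <<'E'
from h import *
print(totool(L(-60,20,118)))
ims=[]
for n in("top","scene"):
    p,_=optics.grab_frame(n); u,v=project(n,L(-40,30,140)).astype(int)
    i=p[v-35:v+35,u-30:u+30,::-1]; i=np.clip(i*1.6,0,255).astype(np.uint8)
    ims.append(cv2.resize(i,(390,455),interpolation=2)); print(n,u-30,v-35)
cv2.imwrite("pics/c3.png",np.hstack(ims))
E
```

```text
clock: 1.9
tcp_pos: [0.5498, 0.014, 0.2314]
orientation: [0.635, 3.074, -0.003]
contact_force: [-0.5, -0.5, -0.2]
grip_width: -0.0004
gripper_force: 0.0
clock: 2.4
tcp_pos: [0.5474, 0.0198, 0.1565]
orientation: [-0.624, -3.078, -0.001]
contact_force: [0.6, 0.4, 1.2]
grip_width: -0.0
gripper_force: 0.0
[-0.13490143 -0.02011523  3.84760125]
top 287 145
scene 301 164
```

View pics/c3.png

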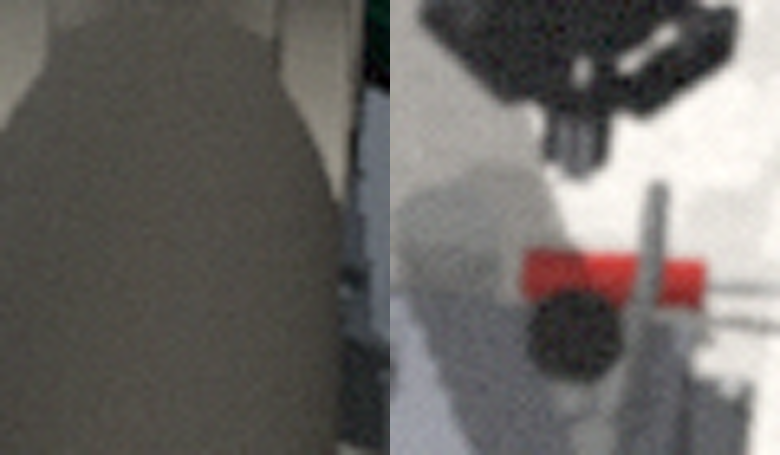

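The scene view shows the closed fingertips (crop x 545–608) to the left of the paddle (crop x 655), clear of both the cap and the paddle. I'll go down and push.

```bash
python3 -m crank '[[[0,0,2],[0,0,0]],[[0,0,1.8],[0,0,0]],[[0,0,0],[0,0,0]]]'
python3 -m crank '[[[0,0.8,0],[0,0,0]],[[0,0.8,0],[0,0,0]],[[-0.1,0.8,0],[0,0,0]],[[-0.1,0.8,0],[0,0,0]],[[-0.2,0.8,0],[0,0,0]]]'
python3 -m crank '[[[-0.2,0.8,0],[0,0,0]],[[-0.2,0.8,0],[0,0,0]],[[-0.2,0.7,0],[0,0,0]],[[0,0,0],[0,0,0]],[[0,0,0],[0,0,0]]]'
python3 - <<'E'
from h import *
print(totool(L(-50,83,118)))
p,_=optics.grab_frame("scene"); u,v=project("scene",L(-40,30,140)).astype(int)
i=np.clip(p[v-35:v+35,u-30:u+40,::-1]*1.6,0,255).astype(np.uint8);cv2.imwrite("pics/c4.png",cv2.resize(i,(490,490),interpolation=2))
E
```

```text
clock: 2.8
tcp_pos: [0.5468, 0.0187, 0.1175]
orientation: [-0.626, -3.077, 0.001]
contact_force: [-0.8, -0.5, -0.0]
grip_width: -0.0001
gripper_force: 0.0
clock: 3.3
tcp_pos: [0.5676, 0.0544, 0.1187]
orientation: [0.626, 3.078, 0.001]
contact_force: [-0.0, -1.4, 0.6]
grip_width: 0.0002
gripper_force: 0.2
clock: 3.8
tcp_pos: [0.5816, 0.0724, 0.1181]
orientation: [-0.626, -3.078, 0.0]
contact_force: [-0.1, 0.8, 0.4]
grip_width: 0.0001
gripper_force: 0.0
[-0.11960478  0.09344804  0.01480982]
```

View pics/c4.png

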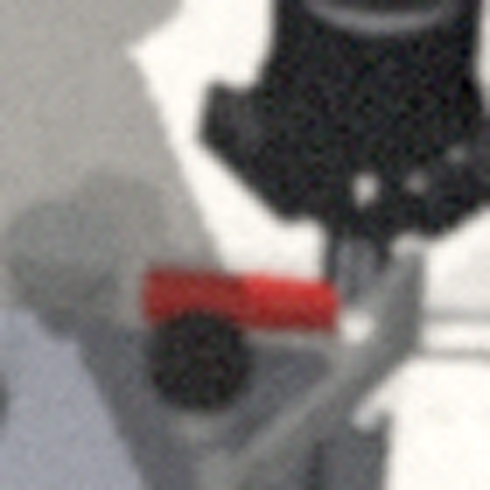

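The catch now points well away from the cap, at roughly 0.6 rad with the paddle at crop (400,290). I'll back off, rise, and go above the cap.

```bash
python3 -m crank '[[[0,-2,0],[0,0,0]],[[0,-1,-3],[0,0,0]],[[0,0,-3],[0,0,0]],[[-2.5,-1.1,0],[0,0,0]],[[-2.6,-1.1,0],[0,0,0]]]'
python3 -m crank '[[[0,0,1.5],[0,0,0]],[[0,0,1],[0,0,0]],[[0,0,0],[0,0,0]],[[0,0,0],[0,0,0]]]'
python3 - <<'E'
from h import *
print(totool(L(0,30,133)),monitor.get_obs()["contact_force"])
p,_=optics.grab_frame("scene"); u,v=project("scene",L(-10,20,140)).astype(int)
i=np.clip(p[v-35:v+35,u-40:u+40,::-1]*1.6,0,255).astype(np.uint8);cv2.imwrite("pics/c5.png",cv2.resize(i,(560,490),interpolation=2))
E
```

```text
clock: 4.35
tcp_pos: [0.6082, 0.0031, 0.1797]
orientation: [0.626, 3.077, 0.002]
contact_force: [1.0, 0.5, -0.3]
grip_width: -0.0001
gripper_force: 0.0
clock: 4.75
tcp_pos: [0.6071, 0.0051, 0.1527]
orientation: [-0.625, -3.077, 0.0]
contact_force: [0.0, 0.1, -0.4]
grip_width: 0.0002
gripper_force: 0.0
[-0.08350841 -0.06430271  1.96773393] [ 0.00171799  0.05483105 -0.36193369]
```

View pics/c5.png

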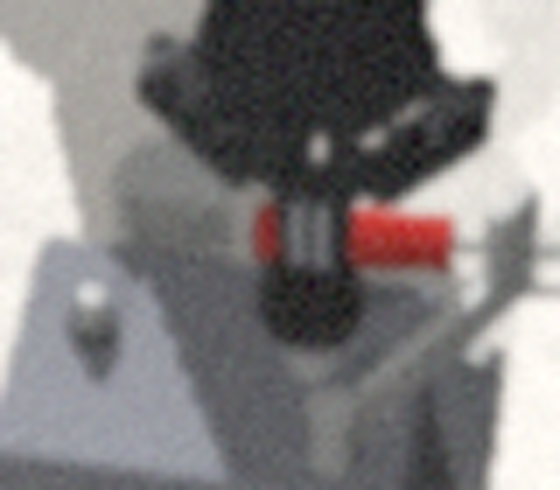

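The fingertips are centred over the cap (crop (312,300)), and the catch is aside. First stroke, watching the force.

```bash
python3 -m crank '[[[0,0,1.2],[0,0,0]],[[0,0,1],[0,0,0]],[[0,0,1],[0,0,0]],[[0,0,0],[0,0,0]]]'
python3 -m crank '[[[0,0,0.8],[0,0,0]],[[0,0,0.3],[0,0,0]],[[0,0,0.1],[0,0,0]],[[0,0,0],[0,0,0]],[[0,0,0],[0,0,0]]]'
```

```text
clock: 5.2
tcp_pos: [0.6082, 0.005, 0.1204]
orientation: [-0.626, -3.078, -0.0]
contact_force: [-1.5, 0.8, 7.8]
grip_width: -0.0002
gripper_force: 3.5
clock: 5.7
tcp_pos: [0.6085, 0.005, 0.1099]
orientation: [0.626, 3.078, 0.001]
contact_force: [-3.0, 0.4, 10.6]
grip_width: -0.0003
gripper_force: 5.1
```

```bash
python3 -m crank '[[[0,0,0.2],[0,0,0]],[[0,0,0],[0,0,0]],[[0,0,0],[0,0,0]]]'
python3 -m crank '[[[0,0,-1.5],[0,0,0]],[[0,0,-1.5],[0,0,0]],[[0,0,-1],[0,0,0]],[[0,0,0],[0,0,0]],[[0,0,0],[0,0,0]]]'
```

```text
clock: 6.0
tcp_pos: [0.6085, 0.005, 0.109]
orientation: [0.627, 3.078, 0.002]
contact_force: [-6.3, 1.7, 18.8]
grip_width: -0.0003
gripper_force: 9.6
clock: 6.5
tcp_pos: [0.6078, 0.0046, 0.1467]
orientation: [-0.627, -3.078, 0.0]
contact_force: [0.1, -0.0, -0.7]
grip_width: 0.0001
gripper_force: 0.0
```

The bottom stop is at 0.109 (18.8 N). I'll repeat the stroke four times.

```bash
python3 -m crank '[[[0,0,1.5],[0,0,0]],[[0,0,1.5],[0,0,0]],[[0,0,1],[0,0,0]],[[0,0,0],[0,0,0]],[[0,0,0],[0,0,0]]]'
python3 -m crank '[[[0,0,-1.5],[0,0,0]],[[0,0,-1.5],[0,0,0]],[[0,0,-1],[0,0,0]],[[0,0,0],[0,0,0]],[[0,0,0],[0,0,0]]]'
python3 -m crank '[[[0,0,1.5],[0,0,0]],[[0,0,1.5],[0,0,0]],[[0,0,1],[0,0,0]],[[0,0,0],[0,0,0]],[[0,0,0],[0,0,0]]]'
python3 -m crank '[[[0,0,-1.5],[0,0,0]],[[0,0,-1.5],[0,0,0]],[[0,0,-1],[0,0,0]],[[0,0,0],[0,0,0]],[[0,0,0],[0,0,0]]]'
python3 -m crank '[[[0,0,1.5],[0,0,0]],[[0,0,1.5],[0,0,0]],[[0,0,1],[0,0,0]],[[0,0,0],[0,0,0]],[[0,0,0],[0,0,0]]]'
python3 -m crank '[[[0,0,-1.5],[0,0,0]],[[0,0,-1.5],[0,0,0]],[[0,0,-1],[0,0,0]],[[0,0,0],[0,0,0]],[[0,0,0],[0,0,0]]]'
python3 -m crank '[[[0,0,1.5],[0,0,0]],[[0,0,1.5],[0,0,0]],[[0,0,1],[0,0,0]],[[0,0,0],[0,0,0]],[[0,0,0],[0,0,0]]]'
python3 -m crank '[[[0,0,-1.5],[0,0,0]],[[0,0,-1.5],[0,0,0]],[[0,0,-1],[0,0,0]],[[0,0,0],[0,0,0]],[[0,0,0],[0,0,0]]]'
python3 - <<'E'
from h import *
p,_=optics.grab_frame("scene"); u,v=project("scene",L(-10,20,140)).astype(int)
i=np.clip(p[v-35:v+35,u-40:u+40,::-1]*1.6,0,255).astype(np.uint8);cv2.imwrite("pics/c6.png",cv2.resize(i,(560,490),interpolation=2))
a=L(0,-55,0)
for z in(.095,.106,.123,.13): a[2]=z;q=project("scene",a);print(z,q,(q-[u-40,v-35])*7)
E
```

```text
clock: 7.0
tcp_pos: [0.6092, 0.0045, 0.1089]
orientation: [0.627, 3.077, 0.002]
contact_force: [-7.1, 0.2, 27.0]
grip_width: -0.0003
gripper_force: 13.6
clock: 7.5
tcp_pos: [0.6073, 0.0046, 0.146]
orientation: [-0.626, -3.076, 0.001]
contact_force: [-0.6, 0.2, 0.0]
grip_width: 0.0
gripper_force: 0.0
clock: 8.0
tcp_pos: [0.6089, 0.0046, 0.1089]
orientation: [0.627, 3.077, 0.002]
contact_force: [-6.8, -0.0, 28.0]
grip_width: 0.0003
gripper_force: 13.9
clock: 8.5
tcp_pos: [0.6073, 0.0046, 0.146]
orientation: [-0.626, -3.077, 0.001]
contact_force: [-0.3, 1.0, -0.0]
grip_width: -0.0003
gripper_force: 0.0
clock: 9.0
tcp_pos: [0.609, 0.0045, 0.109]
orientation: [0.627, 3.077, 0.002]
contact_force: [-6.5, 1.2, 28.3]
grip_width: -0.0
gripper_force: 13.9
clock: 9.5
tcp_pos: [0.6073, 0.0046, 0.146]
orientation: [-0.626, -3.077, 0.001]
contact_force: [0.6, -0.2, -0.4]
grip_width: 0.0003
gripper_force: 0.0
clock: 10.0
tcp_pos: [0.609, 0.0046, 0.109]
orientation: [0.627, 3.077, 0.002]
contact_force: [-7.3, 0.8, 29.0]
grip_width: -0.0
gripper_force: 13.9
clock: 10.5
tcp_pos: [0.6073, 0.0046, 0.146]
orientation: [-0.626, -3.077, 0.001]
contact_force: [0.4, 0.1, 0.1]
grip_width: -0.0001
gripper_force: 0.0
0.095 [297.41259215 217.42954304] [ 86.88814503 311.00680127]
0.106 [297.2160152  214.92248956] [ 85.51210638 293.45742694]
0.123 [296.90657138 210.9756181 ] [ 83.34599967 265.82932667]
0.13 [296.77711546 209.32431055] [ 82.43980819 254.27017386]
```

View pics/c6.png

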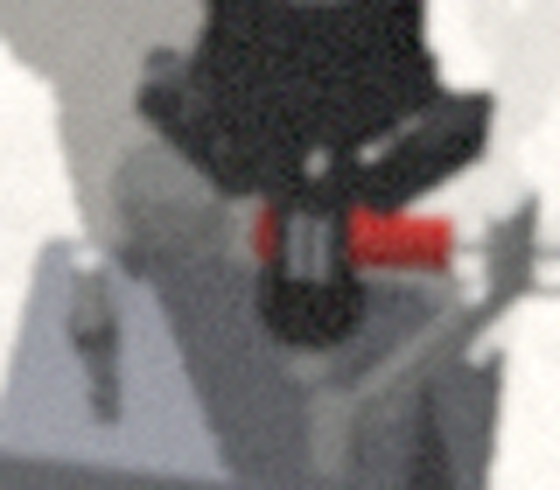

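The pin tip is now at crop (88,257), against 254 expected when fully out. The catch is still aside. I'll add two spare strokes, then lift away.

```bash
python3 -m crank '[[[0,0,1.5],[0,0,0]],[[0,0,1.5],[0,0,0]],[[0,0,1],[0,0,0]],[[0,0,0],[0,0,0]],[[0,0,0],[0,0,0]]]'
python3 -m crank '[[[0,0,-1.5],[0,0,0]],[[0,0,-1.5],[0,0,0]],[[0,0,-1],[0,0,0]],[[0,0,0],[0,0,0]],[[0,0,0],[0,0,0]]]'
python3 -m crank '[[[0,0,1.5],[0,0,0]],[[0,0,1.5],[0,0,0]],[[0,0,1],[0,0,0]],[[0,0,0],[0,0,0]],[[0,0,0],[0,0,0]]]'
python3 -m crank '[[[0,0,-1.5],[0,0,0]],[[0,0,-1.5],[0,0,0]],[[0,0,-1],[0,0,0]],[[0,0,0],[0,0,0]],[[0,0,0],[0,0,0]]]'
python3 -m crank '[[[0,0,-3],[0,0,0]],[[0,0,-3],[0,0,0]],[[0,0,-2],[0,0,0]],[[0,0,0],[0,0,0]],[[0,0,0],[0,0,0]]]'
python3 - <<'E'
from h import *
p,_=optics.grab_frame("scene"); u,v=project("scene",L(-10,20,140)).astype(int)
i=np.clip(p[v-35:v+35,u-40:u+40,::-1]*1.6,0,255).astype(np.uint8);cv2.imwrite("pics/c7.png",cv2.resize(i,(560,490),interpolation=2))
E
```

```text
clock: 11.05
tcp_pos: [0.6091, 0.0045, 0.109]
orientation: [0.627, 3.077, 0.002]
contact_force: [-7.2, -0.1, 26.6]
grip_width: -0.0002
gripper_force: 13.1
clock: 11.55
tcp_pos: [0.6074, 0.0046, 0.1461]
orientation: [-0.626, -3.077, 0.001]
contact_force: [-0.2, -0.0, -0.1]
grip_width: 0.0003
gripper_force: 0.0
clock: 12.05
tcp_pos: [0.609, 0.0046, 0.109]
orientation: [0.627, 3.077, 0.002]
contact_force: [-7.2, 0.9, 27.9]
grip_width: -0.0001
gripper_force: 13.9
clock: 12.55
tcp_pos: [0.6073, 0.0046, 0.146]
orientation: [-0.626, -3.077, 0.001]
contact_force: [-0.7, -0.3, -0.2]
grip_width: -0.0
gripper_force: 0.0
clock: 13.05
tcp_pos: [0.6076, 0.0047, 0.2261]
orientation: [-0.626, -3.077, 0.0]
contact_force: [0.5, -0.2, -0.6]
grip_width: -0.0002
gripper_force: 0.0
```

View pics/c7.png

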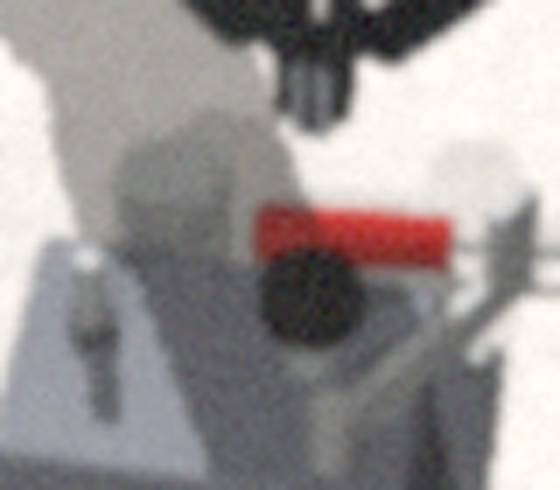

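The pin tip stayed at (88,257), so it has stopped rising and is fully out. The cap is up, the catch is aside, and the tool is clear.

```bash
python3 -c "
from bench import r
print(r.hand_in())"
```

```text
the job is handed in; nothing more can be done
None
```

I handed the job in at about 13 s: the catch is pushed about 0.6 rad aside, and after seven full strokes the indicator pin looks fully out and the plunger is up; the hand-in gave no verdict.

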